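Pin back the sprung tension wheel of the tube labeller

TASK

Lock back the tension wheel of the tube labeller so that a new label roll can be fitted: take the locking pin from its stand, put it into the hole in the resting wheel and with it turn the wheel clockwise against its spring, feeling with light pressure for the hidden slot underneath, until the pin can be pushed fully home and holds the wheel back by itself. Never press or push hard, do not let the wheel snap back, and leave the other things where they are.

Things in the scene. Friction and masses are not known exactly. Their poses are not given: they have to be found in the camera images.
- machine: tube labeller, fixed; dark base plate 200 x 190, 12 thick. Origin on the table under the upright axis of its tension wheel; z up. White casing (50 tall, a paper roll on it to 80) on the +x side, 110 to 190 from the axis. Force of the pin or fingers on the machine and wheel must stay under 40 N
- ring_top (a point): point on the wheel's axis level with the flat top (z = 41) of the steel ring under the wheel, 3 below it. The ring has one slot, 13 along the arc, radii 46 to 64, 29 deep, hidden by the wheel. The slot's place changes each time and is not measured: the wheel's hole comes over it at a wheel angle between 0.45 and 1.25 rad
- wheel (a joint): tension wheel's angle in rad, 0 at rest, growing clockwise seen from above, stop at 1.5. Pale metal disc 168 across, 18 thick, top at z = 62 (rim to 64), hub to 78, black roller 26 across, to z = 102, opposite the hole. A spring pulls it back to 0: 1.6 N at the hole at rest, about 5.6 N at 1.2 rad; let go, it snaps back (3 rad/s is too fast)
- wheel_hole (a point): centre of the mouth of the wheel's only hole, on its top face; the hole goes through, 11.6 wide, 55 from the axis, and moves with the wheel. Under spring load the pin rubs in it (up to 4 N either way along the pin). At rest it lies 0.75 rad anticlockwise (seen from above) past the machine's -x direction, so it travels along the machine's -x (robot) side towards +y
- pin: steel locking pin, 89 long, 90 g, standing upright in its stand. Origin at the centre of its lower tip, z up along it. Nose tapered from 7 to 10 over the first 4, round shank 10 across up to 44, round collar 18 across from 44 to 49, square grip 18 x 18 from 49 to 89, its sides along the pin's x and y. Fully home the collar lies on the wheel and the tip is 18 above the table (23 deep in the slot)
- pin_head (a point): centre of the pin's square grip, 69 above its tip
- stand: wooden block 60 x 60 x 35 fixed to the table, origin at the centre of its underside; its hole, 12 wide, 30 deep, holds the pin (tip 5 above the table, square grip from 54 to 94)
- jar: closed jar, 60 across, 75 tall (it may stand where the pin's stand otherwise is); a bystander, origin at its underside
- tube1: standing lip-balm tube, 17 across, 67 tall; a bystander, origin at its underside
- tube2: another such tube; a bystander, origin at its underside
- tube3: another such tube; a bystander, origin at its underside
- pouring_pot: open steel pouring pot, 140 across, 70 tall, long handle; a bystander, origin at its underside
- spatula: spatula lying on the table; a bystander
- label_roll: flat-lying paper roll, 80 across, 30 tall; a bystander, origin at its underside

How it is judged:
By the outcome, as a careful person would: the job done as asked, in the order asked, and still so for the second after the job is handed in, with the robot touching nothing.
It also fails if it takes over 64 s, if anything falls off the work surface, if the arm or the gripper's body presses on something with over 40 N, if the wrist force passes 120 N, or if a joint passes its speed limit or range.

ROBOT

A 6-joint arm with a two-finger parallel gripper is mounted at the origin on the work surface. World frame = base frame: x ahead of the robot, y to its left, z up, the work surface at z = 0. Lengths are in m, angles in degrees, forces in N, time in s.
With the tool pointing down it reaches from about 0.325 to 0.775 m from the base axis. Payload 5.5 kg.
Tool frame: the origin (TCP) lies at the centre of the arm's flange, where the gripper is bolted on; the fingertips stand 182 mm ahead of it and the grasp point (between the pads) lies 163 mm ahead of it; z points along the fingers, y is the line along which they close (so a half turn about z gives the same grasp; the last joint's range is limited). The gripper opens to 88 mm and grips with 3 to 60 N. Pads are 20 mm wide; open, the fingers measure 115 mm over their backs; the gripper's body (75 mm by 178 mm) begins 61 mm behind the grasp point.
Start: joints at [-77.619, 5.22, 70.514, -0, 104.267, -3.249], TCP at [0.162, -0.578, 0.405] pointing down, gripper open.
Joint ranges: [-164.24, 164.24], [-49.07, 125.15], [9.68, 141.18], [-86.29, 266.29], [3.28, 154.24], [-151.56, 151.56]. Speed limits (degrees/s): [147.25, 147.25, 172.46, 180, 180, 180].

INTERFACE

Orientations are given as [roll, pitch, yaw] about the fixed x, y, z axes, in that order (R = Rz(yaw) Ry(pitch) Rx(roll)).
In Python, from station import r gives the robot as it stands. The module is installed in compiled form; this text tells all that it offers. Calls block until the motion is done:
- r.reach(position, orientation): joint-space move of the TCP to a pose.
- r.servo_line(position, rotation=None, speed=0.15): straight line of the TCP; rotation=None keeps the orientation; speed is the mean speed in m/s.
- r.move_joints(angles): joint-space move.
- r.let_go() and r.grab(squeeze=None): open the fingers fully, or close them until they stop; squeeze is the grip in N (None keeps the last).
- r.wait(seconds).
- r.inverse_kinematics(position, orientation): joint angles nearest the present ones, or None.
- r.sense(): the state.
- r.snapshot(name): name is "side" or "top" or "wrist"; returns a dict with "frame" (400x640x3 uint8, red, green, blue), "fx", "fy", "cx", "cy" (pixels), "R" (3x3) and "t" (3): a world point X has camera coordinates R X + t. Camera axes: x right, y down, z forward; pixel columns grow to the right and rows downward; lengths in m; the calibration is good to about 2 mm. The wrist camera is an equidistant fisheye: a pixel r from the principal point sees the ray r / f radians off the axis. A picture is of the moment at which its call begins. There is no depth.
A pose or a line that the arm cannot do raises r.IKError and nothing moves.
- r.hand_in(): hands the job in; it is judged then, once.
The state is a dict: "clock": time; "joints": joint angles; "joint_vel": joint speeds; "joint_torque": joint torques, N m; "tcp_pos": TCP position; "orientation": TCP orientation; "contact_force": force on the tool from outside, world axes, zero at the start; "torque": the same for the moment, N m; "opening": finger opening in m; "gripper_force": force on a finger pad.
Only numpy, scipy, OpenCV 4.12 (cv2) and the standard library are available. Lean on these libraries where they do the work, as an engineer would, in place of code of your own. Each camera call takes 0.05 s, during which the arm holds its last target. There are 200 camera calls.

## Working session

There is one attempt and no reset: what is moved stays moved. The work goes in short steps, each a Python script; the robot and the scene stay as the last script left them, time stands still between calls to the robot, and variables do not carry over. Pictures are saved under pics/ and viewed, at most 10 in all, crops included, and the job is handed in when it is done.

```bash
mkdir -p pics
python3 - <<'E'
from station import r
import cv2,pickle
d={}
for n in("top","side","wrist"):
    s=r.snapshot(n);d[n]=s;cv2.imwrite(f"pics/{n}0.png",s["frame"][:,:,::-1]);print(n,s["fx"],s["cx"],s["cy"],s["R"],s["t"])
pickle.dump(d,open("d0.pkl","wb"));s=r.sense();print(s["clock"],s["orientation"],s["opening"],s["contact_force"])
E
```

```text
top 406.4458778744895 311.65628182494623 202.5301318930298 [[-0.09019675 -0.99592263 -0.00162842]
 [-0.97322922  0.08848833 -0.21211954]
 [ 0.21139875 -0.01754767 -0.97724237]] [0.00932581 0.55275887 1.14815637]
side 463.9969506321144 315.7952701393438 195.9732564517695 [[ 0.99818578 -0.05580968  0.02259272]
 [-0.01588582 -0.60606114 -0.79525941]
 [ 0.05807574  0.79345773 -0.6058482 ]] [-0.5377024   0.05307223  1.24219941]
wrist 309.70691628693146 317.0586470672213 201.70546683231527 [[ 0.26895266 -0.96314993 -0.00258516]
 [-0.91705625 -0.25689991  0.30497586]
 [-0.29440161 -0.07965333 -0.95235657]] [-0.5981856 -0.0375013  0.3932755]
0.15 [-1.79913401e+02 -5.61427191e-03  1.56292169e+01] 0.08820819723343738 [ 0.09323538  0.76102923 -0.55931046]
```

View pics/top0.png

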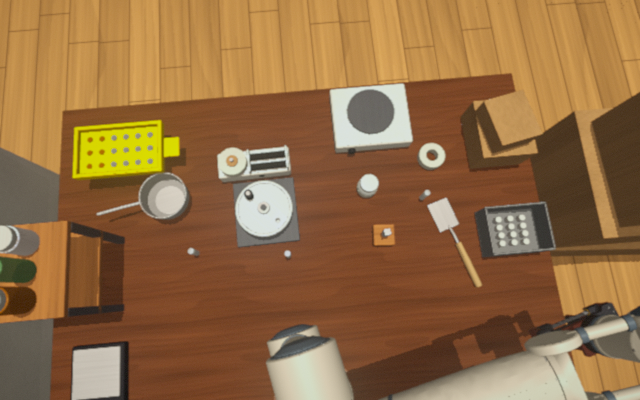

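View pics/side0.png

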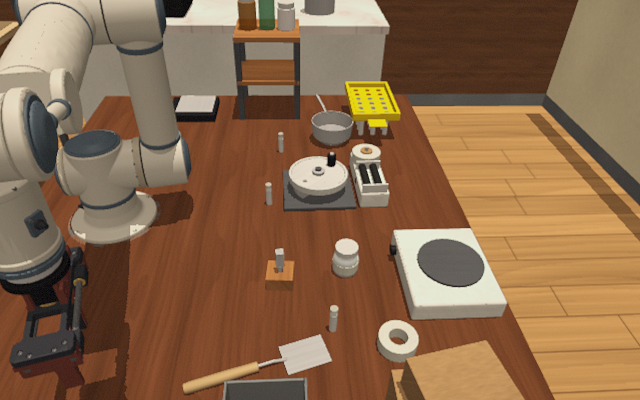

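The top view shows the wheel at about (264,208), the stand at (384,235) with the pin's grip at (388,232), a tube at (287,254) and the jar at (368,185). I'll enlarge the wheel and stand next.

```bash
cat > h.py <<'E'
import numpy as np,cv2
def ray(s,u,v,fish=False):
    a=np.array([(u-s["cx"])/s["fx"],(v-s["cy"])/s["fy"]]);
    if fish:
        t=np.hypot(*a); c=np.r_[a/max(t,1e-9)*np.sin(t),np.cos(t)]
    else: c=np.r_[a,1]
    R=np.array(s["R"]);return -R.T@np.array(s["t"]),R.T@c
def onz(s,u,v,z,fish=False):
    o,d=ray(s,u,v,fish);return o+d*(z-o[2])/d[2]
def tri(a,b):
    A=[];B=[]
    M=np.zeros((3,3));q=np.zeros(3)
    for o,d in(a,b):
        d=d/np.linalg.norm(d);P=np.eye(3)-np.outer(d,d);M+=P;q+=P@o
    return np.linalg.solve(M,q)
def proj(s,X,fish=False):
    c=np.array(s["R"])@X+s["t"]
    if fish:
        n=np.hypot(c[0],c[1]);t=np.arctan2(n,c[2]);a=c[:2]/n*t
    else:a=c[:2]/c[2]
    return a*[s["fx"],s["fy"]]+[s["cx"],s["cy"]]
E
python3 - <<'E'
import pickle,cv2,numpy as np
from h import *
d=pickle.load(open("d0.pkl","rb"));t=d["top"]["frame"];s=d["side"]["frame"]
z=lambda f,x,y,w,h,k:cv2.resize(f[y:y+h,x:x+w],None,fx=k,fy=k,interpolation=cv2.INTER_CUBIC)
a=z(t,214,140,100,125,4);b=z(t,354,165,60,85,4)[:300];c=z(s,255,140,140,150,3)[:, :]
out=np.zeros((500,800,3),np.uint8);out[:500,:400]=a;out[:300,400:640]=b
cv2.imwrite("pics/crop1.png",out[:,:,::-1])
for n,u,v,zz in[("wheel",264,208,.062),("hub",264,207.5,.078),("hole",278,220,.062),("pinhead",388,232,.094),("stand",384,236,.035),("tube",287.5,254,.067),("jar",368,184,.075)]:
    print(n,onz(d["top"],u,v,zz).round(3))
E
```

```text
wheel [0.547 0.101 0.062]
hub [0.545 0.099 0.078]
hole [0.507 0.063 0.062]
pinhead [ 0.439 -0.248  0.094]
stand [ 0.436 -0.246  0.035]
tube [0.405 0.042 0.067]
jar [ 0.589 -0.212  0.075]
```

View pics/crop1.png

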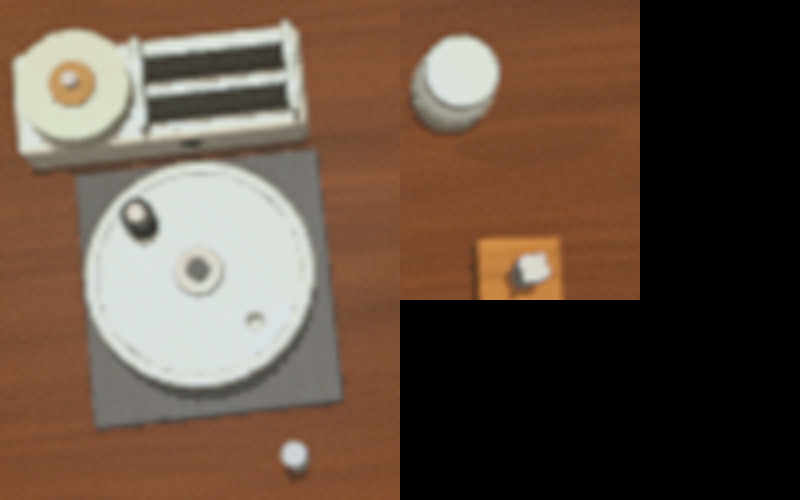

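Run:
```python
from station import r
from h import *
import pickle
d=pickle.load(open("d0.pkl","rb"))["wrist"]
R=np.array(d["R"]);C=-R.T@d["t"];
from scipy.spatial.transform import Rotation as Ro
T=Ro.from_euler("xyz",[-179.913,-.0056,15.629],degrees=True).as_matrix()
print("cam in tool",T.T@(C-[.162,-.578,.405]),T.T@R[2])
out={}
for n,p,y in(("pin",[.40,-.25,.36],20),("wheel",[.50,.09,.40],43)):
    r.reach(p,[180,0,y]);s=r.snapshot("wrist");out[n]=s
    s2=r.sense();print(n,s2["clock"],s2["joints"].round(1),s2["tcp_pos"],s2["contact_force"])
    cv2.imwrite(f"pics/w_{n}.png",s["frame"][:,:,::-1])
pickle.dump(out,open("d1.pkl","wb"))
```

```text
cam in tool [ 0.08364805 -0.00102092  0.02058066] [-0.30506877 -0.00115963  0.95232962]
pin 1.7083 [-36.2 -14.9  94.1  -0.  100.9  33.8] [ 0.39977481 -0.25085583  0.36017038] [-0.05015394  0.12352856 -0.93360739]
wheel 3.1 [  6.2  -9.   84.9  -0.  104.1  53.4] [0.50014308 0.08887436 0.39980551] [-0.37118366 -0.8308302  -0.82760923]
```

View pics/w_pin.png

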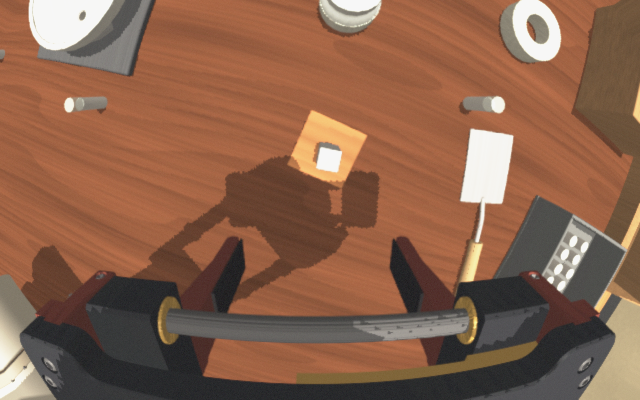

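View pics/w_wheel.png

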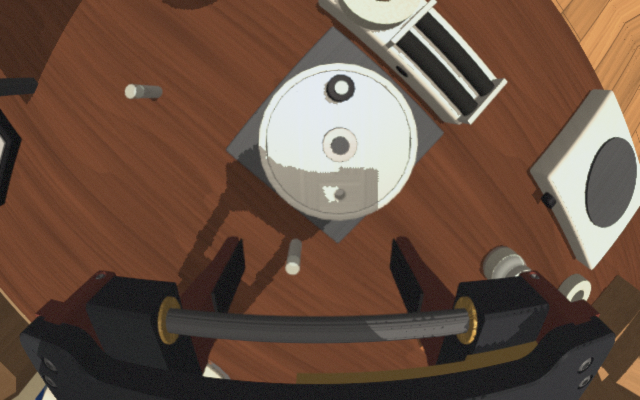

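Run:
```python
from h import *
import pickle
d=pickle.load(open("d1.pkl","rb"));d0=pickle.load(open("d0.pkl","rb"))
s=d["pin"];f=s["frame"].astype(int)
m=((f.min(2)>200)).astype(np.uint8);m[:, :300]=0;m[:,360:]=0;m[:130]=0;m[185:]=0
c=max(cv2.findContours(m,0,cv2.CHAIN_APPROX_NONE)[0],key=cv2.contourArea)[:,0]
P=np.array([onz(s,u,v,.094,True)[:2] for u,v in c])*1000
rc=cv2.minAreaRect(P.astype(np.float32));print("pin",rc,len(c))
q=cv2.boxPoints(rc)
h=cv2.cvtColor(s["frame"],cv2.COLOR_RGB2HSV)
m=((h[...,0]<20)&(h[...,1]>120)&(h[...,2]>190)).astype(np.uint8);m[:100]=0;m[195:]=0;m[:,:270]=0;m[:,380:]=0
c=max(cv2.findContours(m,0,cv2.CHAIN_APPROX_NONE)[0],key=cv2.contourArea)[:,0]
print("stand",cv2.minAreaRect(np.array([onz(s,u,v,.035,True)[:2]*1000 for u,v in c],np.float32)))
w=d["wheel"]
for n,u,v,z in(("hub",339.5,145,.078),("hole",340,194,.062),("roller",341,88,.102),("tube",293,242+0,.067)):print(n,onz(w,u,v,z,True).round(4))
# wheel outline (rim top .064): bright contour hull -> ellipse/circle
f=w["frame"].astype(int);m=(f.min(2)>110).astype(np.uint8);m[:55]=0;m[225:]=0;m[:,:250]=0;m[:,425:]=0
m=cv2.morphologyEx(m,cv2.MORPH_OPEN,np.ones((5,5)))
c=max(cv2.findContours(m,0,cv2.CHAIN_APPROX_NONE)[0],key=cv2.contourArea)
P=np.array([onz(w,u,v,.064,True)[:2]*1000 for u,v in cv2.convexHull(c)[:,0]],np.float32);print("wheel",cv2.minEnclosingCircle(P),cv2.fitEllipse(P))
# hole dark blob
g=w["frame"][180:208,320:360].min(2);print(g[4:24:1,4:36:2])
# plate corners z=.012
for u,v in((334,27),(228,152),(337,242),(443,134)):print(onz(w,u,v,.012,True).round(4))
# same in top
t=d0["top"]
for n,u,v,z in(("hub",263.5,207.2,.078),("hole",277.6,219.8,.062)):print("top",n,onz(t,u,v,z).round(4))
```

```text
pin ((440.80859375, -244.8225860595703), (17.989822387695312, 17.734418869018555), 8.187640190124512) 81
stand ((440.77398681640625, -244.79689025878906), (61.856224060058594, 61.55097961425781), 85.83809661865234)
hub [0.5479 0.1049 0.078 ]
hole [0.5095 0.0657 0.062 ]
roller [0.5874 0.1427 0.102 ]
tube [0.4346 0.0664 0.067 ]
wheel ((548.2250366210938, 104.3954086303711), 84.2671127319336) ((548.5899047851562, 104.48258972167969), (166.64016723632812, 168.08189392089844), 19.52947425842285)
[[141 142 142 142 142 141 140 143 145 141 142 142 140 141 142 140]
 [149 140 145 148 141 140 147 140 138 140 139 139 139 139 137 137]
 [200 162 176 196 144 147 192 142 138 137 136 136 136 135 136 136]
 [221 200 209 219 189 191 218 158 135 136 135 137 134 134 134 136]
 [221 222 222 223 220 221 218 169 129 128 134 135 136 135 137 133]
 [214 224 223 222 224 221 192 140 113 120 131 135 136 135 134 136]
 [182 223 225 223 222 218 156 127 123 118 124 133 136 135 137 135]
 [202 222 222 223 223 205 134 123 123 121 112 132 134 133 135 133]
 [188 221 223 223 222 184 126 122 123 118 104 128 135 131 131 133]
 
[... 191 characters left out ...]
133 133]
 [142 210 222 223 216 158  92  90  88  88 102 129 136 138 134 136]
 [136 173 219 223 220 175  98  88  83  89 109 130 134 133 133 134]
 [136 146 206 223 222 192 133  93  88  98 121 129 135 136 133 132]
 [135 138 174 220 222 201 164 119 101 111 126 133 135 135 132 134]
 [137 134 152 217 214 188 177 151 121 127 132 132 136 133 133 133]
 [134 134 173 211 155 145 150 163 128 133 134 135 132 134 134 135]
 [136 135 152 166 136 137 139 149 134 137 136 136 136 137 135 134]
 [134 137 138 139 136 133 135 137 136 135 137 136 134 136 134 137]]
[0.6449 0.198  0.012 ]
[0.4471 0.191  0.012 ]
[0.4517 0.0099 0.012 ]
[0.6471 0.012  0.012 ]
top hub [0.5461 0.1008 0.078 ]
top hole [0.5081 0.0637 0.062 ]
```

Run:
```python
from station import r
from h import *
import pickle
p=[.4408,-.2448]
r.reach([*p,.31],[180,0,8.2]);r.servo_line([*p,.241],speed=.1)
a=r.sense();r.grab(30);b=r.sense()
print(a["tcp_pos"],a["contact_force"].round(2),b["opening"],b["gripper_force"],b["contact_force"].round(2),b["torque"].round(2))
r.servo_line([*p,.35],speed=.1);c=r.sense();print(c["clock"],c["opening"],c["contact_force"].round(2))
r.reach([.5095,.0657,.36],[180,0,45]);r.servo_line([.5095,.0657,.316],speed=.1)
r.wait(.2);c=r.sense();print(c["clock"],c["tcp_pos"],c["orientation"],c["joints"].round(1),c["contact_force"].round(2),c["torque"].round(3))
o={n:r.snapshot(n) for n in("wrist","side","top")};pickle.dump(o,open("d2.pkl","wb"))
w=o["wrist"]["frame"][100:300,220:420];w=cv2.resize(w,(600,600),interpolation=cv2.INTER_CUBIC)
cv2.imwrite("pics/w2.png",w[:,:,::-1])
```

```text
[ 0.44101983 -0.24486267  0.24168618] [-0.12  0.11  0.03] 0.017727793258287772 29.99999910593033 [ 0.25 -0.37 -0.36] [-0.03 -0.01 -0.  ]
7.5833 0.018001090636631488 [-0.21  0.07 -1.54]
9.5833 [0.5096566  0.06571067 0.31694897] [ 1.79941147e+02 -6.87445108e-02  4.49998326e+01] [ 3.6 -8.1 92.5  0.  95.5 48.6] [ 0.59  1.17 -0.82] [-0.044 -0.014  0.01 ]
```

View pics/w2.png

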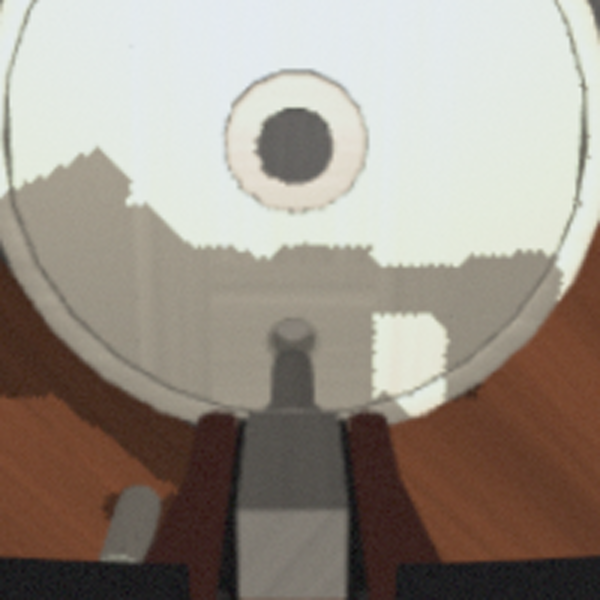

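The enlarged wrist view shows the pin shank in the fingers, with its tip at crop (292,347). The hole lies just beyond it: far edge at y≈318, sides at x≈270 and 316. I'll check this against projections.

Run:
```python
from h import *
import pickle
s=pickle.load(open("d2.pkl","rb"))["wrist"]
def ex(c,rad):
    a=np.linspace(0,2*np.pi,73);q=np.array([(proj(s,np.array([c[0]+rad*np.cos(t),c[1]+rad*np.sin(t),c[2]]),True)-[220,100]+.5)*3 for t in a]);return q.min(0).round(1),q.max(0).round(1)
g=np.array([.5096,.0657])
print("hole",ex([*g,.062],.0058));print("tip",ex([*g,.081],.0035));print("nose",ex([*g,.085],.005))
print("hub top",ex([.5484,.1045,.078],.017),"centre",(proj(s,np.array([.5484,.1045,.078]),True)-[220,100]+.5)*3)
print("collar bottom",ex([*g,.125],.009),"grip bot sq",(proj(s,np.array([*g,.130]),True)-[220,100]+.5)*3)
for u,v in((293,318),(270,337),(316,337)):print(onz(s,u/3+220-.5,v/3+100-.5,.062,True))
```

```text
hole (array([274.2, 319.1]), array([317.2, 359.6]))
tip (array([282., 352.]), array([309.9, 378.1]))
nose (array([275.7, 352. ]), array([316.3, 389.7]))
hub top (array([224.6,  73.2]), array([367.4, 214.1])) centre [295.99060163 144.33710007]
collar bottom (array([253.1, 402.5]), array([340.3, 480.5])) grip bot sq [296.8292813  453.15531094]
[0.51341828 0.07053468 0.062     ]
[0.50522401 0.07110566 0.062     ]
[0.51398066 0.06233747 0.062     ]
```

Run:
```python
from station import r
import numpy as np
f0=r.sense()["contact_force"];p=[.5095,.0657]
z=.316
while z>.277:
    z-=.002 if z>.282 else .0005
    r.servo_line([*p,z],speed=.04);s=r.sense();f=s["contact_force"]-f0
    print(round(s["clock"],2),round(z,4),s["tcp_pos"].round(4),f.round(2),s["torque"].round(2))
    if f[2]>4 or np.hypot(f[0],f[1])>6: break
```

```text
9.98 0.314 [0.5095 0.0657 0.3138] [ 0.59  0.33 -1.12] [-0.03 -0.07  0.09]
10.23 0.312 [0.5095 0.0657 0.3117] [-0.01 -0.74 -0.82] [-0.04 -0.06 -0.04]
10.48 0.31 [0.5095 0.0657 0.3098] [-0.46 -1.35 -0.28] [-0.05 -0.02 -0.01]
10.73 0.308 [0.5095 0.0657 0.3078] [-0.11 -0.83 -1.33] [-0.   -0.05  0.03]
10.98 0.306 [0.5095 0.0657 0.3058] [ 0.27  0.09 -0.36] [-0.01 -0.05  0.07]
11.23 0.304 [0.5095 0.0657 0.3038] [-0.83 -0.19 -1.2 ] [-0.02 -0.04  0.08]
11.48 0.302 [0.5095 0.0657 0.3018] [ 0.54 -0.35 -0.51] [-0.04 -0.04  0.03]
11.73 0.3 [0.5095 0.0657 0.2998] [-0.23 -0.19 -0.86] [-0.05  0.04  0.  ]
11.98 0.298 [0.5095 0.0657 0.2978] [-0.35  0.48 -0.68] [-0.04  0.01  0.02]
12.23 0.296 [0.5095 0.0657 0.2958] [-0.13  1.02 -0.47] [-0.05 -0.   -0.04]
12.48 0.294 [0.5095 0.0655 0.294 ] [-0.21 -1.63 -0.37] [-0.37  0.06 -0.08]
12.73 0.292 [0.5094 0.0654 0.2918] [-1.07 -3.82 -0.89] [-0.72  0.2   0.  ]
12.98 0.29 [0.5094 0.0654 0.2898] [-2.79 -3.42  0.43] [-0.92  0.32  0.02]
13.23 0.288 [0.5094 0.0654 0.2879] [-3.51 -3.76  1.26] [-1.11  0.48  0.04]
13.48 0.286 [0.5094 0.0654 0.286 ] [-2.44 -5.01  1.2 ] [-1.06  0.48 -0.01]
13.73 0.284 [0.5094 0.0654 0.284 ] [-2.75 -4.27  1.59] [-1.17  0.47  0.02]
13.98 0.282 [0.5094 0.0654 0.282 ] [-2.99 -4.6   1.03] [-1.15  0.49  0.06]
14.23 0.2815 [0.5094 0.0654 0.2817] [-2.66 -4.96  2.08] [-1.12  0.54  0.  ]
14.48 0.281 [0.5094 0.0654 0.2813] [-3.76 -4.11  2.35] [-1.12  0.55 -0.03]
14.73 0.2805 [0.5094 0.0654 0.2808] [-2.95 -5.27  2.62] [-1.16  0.63 -0.01]
```

```bash
cat > arc.py <<'E'
from station import r
import numpy as np
C=np.array([.5484,.1045]);A0=np.radians(-135.1)
F0=np.array([.4,0.9,-1.4])   # free readings with the pin held
def go(a,rad,z,speed=.04):
    t=A0-a
    r.servo_line([C[0]+rad*np.cos(t),C[1]+rad*np.sin(t),z],[180,0,45-np.degrees(a)],speed=speed)
    return look(a)
def look(a):
    s=r.sense();f=s["contact_force"]-F0;t=A0-a;u=np.array([np.cos(t),np.sin(t)]);v=np.array([np.sin(t),-np.cos(t)])
    p=s["tcp_pos"];d=p[:2]-C
    aa=(A0-np.arctan2(d[1],d[0])+np.pi)%(2*np.pi)-np.pi
    o=dict(t=s["clock"],a=aa,r=np.hypot(*d),z=p[2],fr=f[:2]@u,ft=f[:2]@v,fz=f[2])
    print({k:round(float(x),4 if k in"rz" else 2) for k,x in o.items()});return o
E
python3 - <<'E'
from arc import *
rad=.0549
for i in range(4):
    o=go(0,rad,.281); 
    if abs(o["fr"])<2: break
    rad+=np.clip(.00012*o["fr"],-.0006,.0006)
a=0
while a<.40:
    a+=.05;o=go(a,rad,.281)
    rad+=np.clip(.00008*o["fr"],-.0003,.0003)
    if abs(o["ft"])>12 or abs(o["fz"])>12 or abs(o["fr"])>12: break
print(a,rad)
E
```

```text
{'t': 14.98, 'a': -0.0, 'r': 0.0552, 'z': 0.2808, 'fr': 6.6, 'ft': -1.88, 'fz': 3.01}
{'t': 15.23, 'a': -0.0, 'r': 0.0555, 'z': 0.2809, 'fr': 4.35, 'ft': -2.1, 'fz': 1.3}
{'t': 15.48, 'a': 0.0, 'r': 0.0558, 'z': 0.2809, 'fr': 1.88, 'ft': -1.74, 'fz': -0.12}
{'t': 15.73, 'a': 0.05, 'r': 0.0559, 'z': 0.2809, 'fr': 2.1, 'ft': -1.35, 'fz': -0.96}
{'t': 15.98, 'a': 0.1, 'r': 0.056, 'z': 0.281, 'fr': 0.54, 'ft': -2.53, 'fz': -0.43}
{'t': 16.23, 'a': 0.15, 'r': 0.0561, 'z': 0.2811, 'fr': 0.15, 'ft': -2.83, 'fz': 0.15}
{'t': 16.48, 'a': 0.2, 'r': 0.0562, 'z': 0.2811, 'fr': 0.45, 'ft': -3.72, 'fz': 0.71}
{'t': 16.73, 'a': 0.25, 'r': 0.0562, 'z': 0.2811, 'fr': -0.74, 'ft': -3.32, 'fz': 0.8}
{'t': 16.98, 'a': 0.3, 'r': 0.0562, 'z': 0.2811, 'fr': -1.04, 'ft': -3.56, 'fz': 0.52}
{'t': 17.23, 'a': 0.35, 'r': 0.0561, 'z': 0.2811, 'fr': -0.18, 'ft': -3.67, 'fz': 0.52}
{'t': 17.48, 'a': 0.4, 'r': 0.0561, 'z': 0.2811, 'fr': -1.3, 'ft': -3.54, 'fz': 0.14}
{'t': 17.73, 'a': 0.45, 'r': 0.056, 'z': 0.2811, 'fr': -1.34, 'ft': -3.51, 'fz': 0.69}
0.44999999999999996 0.055912772922954414
```

Run:
```python
from arc import *
a=.45;rad=.0559;z=.2805
found=False;zr=None
for i in range(14):   # find ring top
    o=go(a,rad,z)
    if o["fz"]>5: zr=o["z"];break
    if o["z"]<.2735: found=True;break
    z-=.0006
print("ring",zr)
while not found and a<1.3 and zr:
    a+=.018;o=go(a,rad,z)
    rad+=np.clip(.00005*o["fr"],-.0002,.0002)
    if o["fz"]<4: z-=.0004
    elif o["fz"]>7: z+=.0003
    if o["z"]<zr-.0016: found=True
    if abs(o["ft"])>16 or o["fz"]>16 or abs(o["fr"])>12: print("stop");break
print(found,a,rad,z)
```

```text
{'t': 17.98, 'a': 0.45, 'r': 0.056, 'z': 0.2806, 'fr': -0.76, 'ft': -3.46, 'fz': 3.33}
{'t': 18.23, 'a': 0.45, 'r': 0.056, 'z': 0.2799, 'fr': 1.17, 'ft': -3.64, 'fz': 2.63}
{'t': 18.48, 'a': 0.45, 'r': 0.0559, 'z': 0.2792, 'fr': 0.66, 'ft': -3.38, 'fz': 3.15}
{'t': 18.73, 'a': 0.45, 'r': 0.0559, 'z': 0.2786, 'fr': -0.28, 'ft': -4.2, 'fz': 2.15}
{'t': 18.98, 'a': 0.45, 'r': 0.0559, 'z': 0.278, 'fr': 0.84, 'ft': -4.13, 'fz': 1.75}
{'t': 19.23, 'a': 0.45, 'r': 0.0559, 'z': 0.2774, 'fr': 1.03, 'ft': -4.86, 'fz': 2.31}
{'t': 19.48, 'a': 0.45, 'r': 0.0559, 'z': 0.277, 'fr': 1.38, 'ft': -4.08, 'fz': 2.38}
{'t': 19.73, 'a': 0.45, 'r': 0.0559, 'z': 0.2769, 'fr': 2.31, 'ft': -4.05, 'fz': 6.4}
ring 0.2768592223159741
{'t': 19.98, 'a': 0.46, 'r': 0.0559, 'z': 0.2769, 'fr': 2.09, 'ft': -5.69, 'fz': 7.07}
{'t': 20.23, 'a': 0.48, 'r': 0.056, 'z': 0.2769, 'fr': 2.27, 'ft': -6.32, 'fz': 4.78}
{'t': 20.48, 'a': 0.49, 'r': 0.0561, 'z': 0.2769, 'fr': 0.51, 'ft': -5.73, 'fz': 5.34}
{'t': 20.73, 'a': 0.51, 'r': 0.0561, 'z': 0.2769, 'fr': 0.45, 'ft': -5.9, 'fz': 5.14}
{'t': 20.98, 'a': 0.53, 'r': 0.0561, '
[... 3160 characters left out ...]
 'ft': -6.14, 'fz': 4.44}
{'t': 30.23, 'a': 1.2, 'r': 0.0551, 'z': 0.2766, 'fr': -2.61, 'ft': -6.88, 'fz': 4.02}
{'t': 30.48, 'a': 1.21, 'r': 0.055, 'z': 0.2765, 'fr': -1.86, 'ft': -6.67, 'fz': 5.1}
{'t': 30.73, 'a': 1.23, 'r': 0.055, 'z': 0.2765, 'fr': -0.98, 'ft': -6.49, 'fz': 4.59}
{'t': 30.98, 'a': 1.25, 'r': 0.0549, 'z': 0.2765, 'fr': -1.28, 'ft': -6.92, 'fz': 5.29}
{'t': 31.23, 'a': 1.27, 'r': 0.0549, 'z': 0.2764, 'fr': -0.47, 'ft': -6.1, 'fz': 4.03}
{'t': 31.48, 'a': 1.28, 'r': 0.0549, 'z': 0.2764, 'fr': -1.21, 'ft': -7.45, 'fz': 5.64}
{'t': 31.73, 'a': 1.3, 'r': 0.0548, 'z': 0.2764, 'fr': -0.59, 'ft': -8.08, 'fz': 6.37}
False 1.3140000000000007 0.05467287935886545 0.27680000000000016
```

The tangential force fell at about 1.11 rad, where the ring friction disappeared. That marks the slot, but hole friction hid it from my 4 N threshold. I'll go back and probe there a little more firmly.

Run:
```python
from arc import *
a=1.314;rad=.0548;z=.2778
go(a,rad,z)
while a>1.18: a-=.036; o=go(a,rad,z)
for a in (1.17,1.15,1.19,1.13,1.21):
    z=.2775;go(a,rad,z)
    for i in range(9):
        z-=.0005;o=go(a,rad,z)
        if o["fz"]>10: break
    if o["z"]<.275: print("slot");break
print(a,z,rad)
```

```text
{'t': 31.98, 'a': 1.3, 'r': 0.0549, 'z': 0.2767, 'fr': -2.04, 'ft': -7.34, 'fz': 2.16}
{'t': 32.23, 'a': 1.26, 'r': 0.0549, 'z': 0.2766, 'fr': -1.63, 'ft': -7.04, 'fz': 1.26}
{'t': 32.48, 'a': 1.23, 'r': 0.0549, 'z': 0.2766, 'fr': -1.94, 'ft': -7.27, 'fz': 1.69}
{'t': 32.73, 'a': 1.19, 'r': 0.0549, 'z': 0.2766, 'fr': -2.15, 'ft': -7.13, 'fz': 0.95}
{'t': 32.98, 'a': 1.16, 'r': 0.0549, 'z': 0.2766, 'fr': -1.29, 'ft': -6.04, 'fz': 0.66}
{'t': 33.23, 'a': 1.16, 'r': 0.0549, 'z': 0.2766, 'fr': -1.79, 'ft': -6.57, 'fz': 2.98}
{'t': 33.48, 'a': 1.16, 'r': 0.0549, 'z': 0.2764, 'fr': -0.47, 'ft': -5.98, 'fz': 3.74}
{'t': 33.73, 'a': 1.16, 'r': 0.0549, 'z': 0.2759, 'fr': -0.71, 'ft': -7.19, 'fz': 4.04}
{'t': 33.98, 'a': 1.16, 'r': 0.0549, 'z': 0.2755, 'fr': -1.59, 'ft': -6.84, 'fz': 4.29}
{'t': 34.23, 'a': 1.16, 'r': 0.0549, 'z': 0.2751, 'fr': -1.86, 'ft': -5.84, 'fz': 4.45}
{'t': 34.48, 'a': 1.16, 'r': 0.0549, 'z': 0.2746, 'fr': -1.34, 'ft': -6.11, 'fz': 3.56}
{'t': 34.73, 'a': 1.16, 'r': 0.0549, 'z': 0.2742, 'fr': -0.87, 'ft': -5.62, 'fz': 5.21}
{'t': 34.98, 'a': 1.16, 'r': 0.0549, 'z': 0.2738, 'fr': -0.49, 'ft': -6.32, 'fz': 5.11}
{'t': 35.23, 'a': 1.17, 'r': 0.0549, 'z': 0.2733, 'fr': 0.17, 'ft': -6.98, 'fz': 4.48}
{'t': 35.48, 'a': 1.17, 'r': 0.0549, 'z': 0.2729, 'fr': 0.26, 'ft': -5.79, 'fz': 4.14}
slot
1.17 0.273 0.0548
```

Run:
```python
from arc import *
a=1.17;rad=.0548;z=.273
while z>.2525:
    z-=.0015 if z>.2565 else .0005
    o=go(a,rad,z)
    if o["fz"]>12 or abs(o["ft"])>16 or abs(o["fr"])>12: print("stop");break
print(z)
```

```text
{'t': 35.73, 'a': 1.17, 'r': 0.0549, 'z': 0.2712, 'fr': 0.15, 'ft': -5.34, 'fz': 4.05}
{'t': 35.98, 'a': 1.17, 'r': 0.0549, 'z': 0.2697, 'fr': 0.4, 'ft': -6.35, 'fz': 3.36}
{'t': 36.23, 'a': 1.17, 'r': 0.0549, 'z': 0.2683, 'fr': 0.44, 'ft': -5.73, 'fz': 2.7}
{'t': 36.48, 'a': 1.17, 'r': 0.0549, 'z': 0.2668, 'fr': 0.04, 'ft': -5.92, 'fz': 2.16}
{'t': 36.73, 'a': 1.17, 'r': 0.0549, 'z': 0.2654, 'fr': 1.63, 'ft': -4.63, 'fz': 3.6}
{'t': 36.98, 'a': 1.17, 'r': 0.0548, 'z': 0.2639, 'fr': 0.9, 'ft': -5.76, 'fz': 3.08}
{'t': 37.23, 'a': 1.17, 'r': 0.0548, 'z': 0.2624, 'fr': 0.35, 'ft': -5.66, 'fz': 2.82}
{'t': 37.48, 'a': 1.17, 'r': 0.0548, 'z': 0.2609, 'fr': 0.76, 'ft': -4.42, 'fz': 3.42}
{'t': 37.73, 'a': 1.17, 'r': 0.0548, 'z': 0.2594, 'fr': 2.2, 'ft': -5.24, 'fz': 3.37}
{'t': 37.98, 'a': 1.17, 'r': 0.0548, 'z': 0.258, 'fr': 1.62, 'ft': -4.0, 'fz': 3.45}
{'t': 38.23, 'a': 1.17, 'r': 0.0548, 'z': 0.2564, 'fr': 2.12, 'ft': -5.02, 'fz': 3.99}
{'t': 38.48, 'a': 1.17, 'r': 0.0548, 'z': 0.2561, 'fr': 2.1, 'ft': -5.05, 'fz': 4.62}
{'t': 38.73, 'a': 1.17, 'r': 0.0548, 'z': 0.2556, 'fr': 1.82, 'ft': -6.01, 'fz': 4.78}
{'t': 38.98, 'a': 1.17, 'r': 0.0548, 'z': 0.255, 'fr': 2.11, 'ft': -5.6, 'fz': 4.71}
{'t': 39.23, 'a': 1.17, 'r': 0.0548, 'z': 0.2545, 'fr': 1.61, 'ft': -4.87, 'fz': 4.56}
{'t': 39.48, 'a': 1.17, 'r': 0.0548, 'z': 0.254, 'fr': 0.99, 'ft': -4.35, 'fz': 5.45}
{'t': 39.73, 'a': 1.17, 'r': 0.0548, 'z': 0.2539, 'fr': 3.68, 'ft': -5.78, 'fz': 7.19}
{'t': 39.98, 'a': 1.17, 'r': 0.0548, 'z': 0.2539, 'fr': 3.44, 'ft': -6.77, 'fz': 9.51}
{'t': 40.23, 'a': 1.17, 'r': 0.0549, 'z': 0.2539, 'fr': 4.01, 'ft': -6.61, 'fz': 12.34}
stop
0.2525
```

Run:
```python
from arc import *
a=1.17;rad=.0549;z=.2532
for i in range(10):
    a-=.008;o=go(a,rad,z)
    if o["ft"]>-1.5: break
o=go(a,rad,.2528)
r.let_go();r.wait(.2);o=look(a)
r.servo_line(np.r_[r.sense()["tcp_pos"][:2],.36],speed=.1)
import pickle,cv2
p=r.sense()["tcp_pos"];r.reach([.50,.09,.40],[180,0,20])
s=r.snapshot("wrist");t=r.snapshot("side");pickle.dump((s,t),open("d3.pkl","wb"))
print(r.sense()["clock"],a)
o=np.zeros((480,800,3),np.uint8);o[:,:480]=cv2.resize(s["frame"][20:260,200:440],(480,480));o[:320,480:]=cv2.resize(t["frame"][120:240,260:380],(320,320),interpolation=cv2.INTER_CUBIC)
cv2.imwrite("pics/w3.png",o[:,:,::-1])
```

```text
{'t': 40.48, 'a': 1.17, 'r': 0.0549, 'z': 0.254, 'fr': 3.32, 'ft': -4.35, 'fz': 8.04}
{'t': 40.73, 'a': 1.16, 'r': 0.0549, 'z': 0.254, 'fr': 2.73, 'ft': -3.84, 'fz': 8.9}
{'t': 40.98, 'a': 1.16, 'r': 0.0549, 'z': 0.2539, 'fr': 2.02, 'ft': -1.75, 'fz': 7.69}
{'t': 41.23, 'a': 1.15, 'r': 0.0549, 'z': 0.2539, 'fr': 2.4, 'ft': -0.79, 'fz': 7.39}
{'t': 41.48, 'a': 1.15, 'r': 0.0549, 'z': 0.2539, 'fr': 3.29, 'ft': -1.05, 'fz': 8.94}
{'t': 42.83, 'a': 1.14, 'r': 0.0549, 'z': 0.2528, 'fr': -0.36, 'ft': -0.29, 'fz': 1.3}
44.9167 1.138
```

View pics/w3.png

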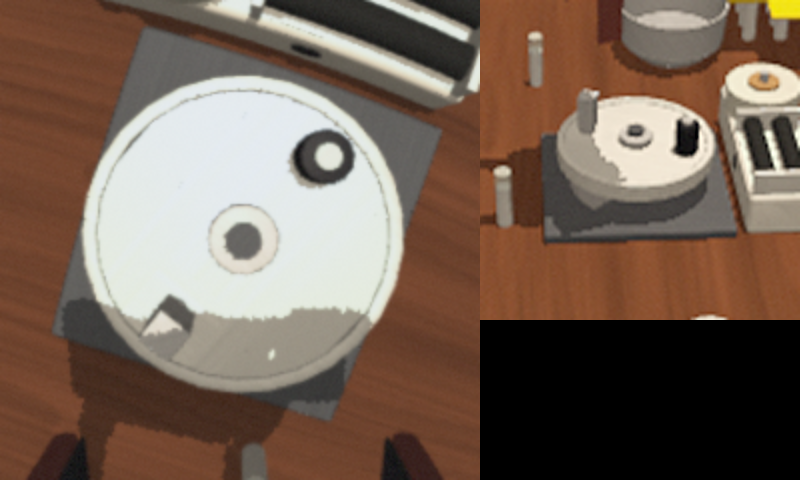

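The pin stands upright and low in the wheel at crop (165,325). The roller has turned to (325,157), so the wheel is held back with the gripper clear, and the tubes are still standing.

```bash
python3 -c "
from station import r
print(r.hand_in())"
```

```text
the job is handed in; nothing more can be done
None
```

The locking pin is fully home in the slot at a wheel angle of about 1.15 rad and holds the wheel back by itself; I handed the job in at about 45 s with the arm clear, with measured forces never above about 13 N.

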